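Clear the counter scale: slide a thin plate to the edge and return it to its tray

TASK

A flat perforated joining plate has been left on the platter of the counter scale, too thin to get hold of where it lies. Slide it, flat on the platter, until one end hangs well out over the platter's edge and can be gripped there, lift it clear of the scale, and lay it flat in the stock tray with the other flat plates (not the tray of angle brackets). Leave the nut on the scale, and the cartridge, can, tape roll, filling knife and brush on the counter, where they are.

Things in the scene. Friction and masses are not known exactly. Their poses are not given: they have to be found in the camera images.
- plate_mid (a point): the flat perforated joining plate, plain zinc-plated steel, 160 x 40 x 2.5 mm thick, about 0.11 kg; this point is its centre, half-way through its thickness. Its x axis runs along the 160 mm length, y across the 40 mm width, z up. It starts lying flat and wholly on the platter, its length roughly along the platter's y axis (up to 19 degrees askew). It slides easily on the platter (friction about 0.3) and is dragged along when fingertips press on it with 3 N or more
- plate_end1 (a point): mid-point of the plate's one short end (80 mm along the plate's +x from its centre)
- plate_end2 (a point): mid-point of the plate's other short end (80 mm along the plate's -x from its centre)
- scale: the counter scale, fixed: grey plastic base with a flat rectangular stainless platter on top and a sloping display with keys at the front (-x side, facing the robot, reaching 165 mm ahead of the centre and at most 55 mm high). Origin on the counter under the platter's centre; x away from the display, y to the left
- platter (a point): centre of the platter's top face, 76 mm above the counter; axes as the scale's. The platter is 230 mm along x, 240 mm along y and 4 mm thick, without any rim; the base below it is set back 17 mm from its left and right edges (y = +-120 mm), so the space under an overhanging end is free down to the counter or to a tray (45 mm high)
- plate_tray: the black stock tray of flat plates, fixed, to the left or the right of the scale: open-topped, 180 mm along its x, 250 mm along its y, 45 mm high, walls and floor 4 mm. Its floor is covered by a level layer of plates like the loose one (166 mm along x by 160 mm along y), whose top is 11.5 mm above the counter; the stocked plates lie lengthwise along the tray's y and do not move. Origin at the centre of its underside
- bracket_tray: the like tray on the other side of the scale, fixed, full of bent angle brackets; not the one to use. 180 x 250 mm, contents up to 45 mm high; origin at the centre of its underside
- nut: bystander: a loose steel hex nut, 24 mm across flats and 13 mm high, lying on the back part of the scale's platter; origin at the centre of its underside
- cartridge: bystander: a white and blue sealant cartridge standing upright behind the scale, 49 mm diameter, 198 mm high; origin at the centre of its foot
- stain_can: bystander: a round metal can, 74 mm diameter, 95 mm high; origin at the centre of its foot
- tape_roll: bystander: a roll of cream masking tape lying flat, 100 mm diameter, 48 mm high; origin at the centre of its underside
- filling_knife: bystander: a filling knife with a wooden handle lying flat on the counter, 213 mm long along its own x (blade to +x, 70 mm wide), 26 mm high; origin near the middle of its underside
- paint_brush: bystander: a flat paint brush lying on the counter, 210 mm long along its own x, 20 mm high; origin at the middle of its underside
Not all that is in view belongs to the job. What is meant by the part that bears plate_mid is not red, and is the larger of those in its own colour.

How it is judged:
On the way, in this order (a step that is already met when the one before it is completed fails the run):
1. the plate, lying flat on the platter with its centre still over it, has the middle of one short end at least 20 mm out beyond a platter edge ((y of any of plate_end1, plate_end2 in the frame of platter above 0.14 m or y of any of plate_end1, plate_end2 in the frame of platter below -0.14 m or x of any of plate_end1, plate_end2 in the frame of platter above 0.135 m or x of any of plate_end1, plate_end2 in the frame of platter below -0.135 m) and angle between plate_mid's own z axis and vertical below 0.06 rad and z of plate_mid in the frame of platter between -0.004 and 0.006 m and y of plate_mid in the frame of platter between -0.12 and 0.12 m and x of plate_mid in the frame of platter between -0.115 and 0.115 m), for 0.2 s.
2. the plate is held by the fingers, clear of the scale and of the trays, its centre more than 55 mm above the counter (contact force between the fingers and plate above 1 N and contact force between plate and scale below 0.05 N and contact force between plate and plate_tray below 0.05 N and height (world z) of plate_mid above 0.055 m), for 0.2 s.
At the end, for the whole second after the job is handed in: the plate lies inside the tray of flat plates: its centre within 80 mm of the tray's centre along the tray's x and y and less than 30 mm above the counter, tilted less than 0.15 rad from level, released and at rest (x of plate_mid in the frame of plate_tray between -0.08 and 0.08 m and y of plate_mid in the frame of plate_tray between -0.08 and 0.08 m and height (world z) of plate_mid below 0.03 m and angle between plate_mid's own z axis and vertical below 0.15 rad and linear speed of plate below 0.02 m/s and angular speed of plate below 0.2 rad/s); the robot touches nothing.
It fails at once if a bystander (nut, cartridge, can, tape roll, filling knife or brush) is moved more than 30 mm (distance of any of nut, cartridge, stain_can, tape_roll, filling_knife, paint_brush from where it was at the start of the episode above 0.03 m).
It also fails if it takes over 51 s, if anything falls off the work surface, if the arm or the gripper's body presses on something with over 40 N, if the wrist force passes 120 N, or if a joint passes its speed limit or range.

ROBOT

A 6-joint arm with a two-finger parallel gripper is mounted at the origin on the work surface. World frame = base frame: x ahead of the robot, y to its left, z up, the work surface at z = 0. Lengths are in m, angles in rad, forces in N, time in s.
With the tool pointing down it reaches from about 0.35 to 0.85 m from the base axis. Payload 8.1 kg.
Tool frame: the origin (TCP) lies at the very end of the fingers, on their centre line; the grasp point (between the pads) lies 19 mm behind it; z points along the fingers, y is the line along which they close (so a half turn about z gives the same grasp; the last joint's range is limited). The gripper opens to 93 mm and grips with 3 to 60 N. Pads are 15 mm wide; open, the fingers measure 128 mm over their backs; the gripper's body (75 mm by 188 mm) begins 65 mm behind the grasp point.
Start: joints at [1.213, 0.13, 1.488, -0, 1.523, -0.085], TCP at [0.162, 0.578, 0.219] pointing down, gripper open.
Joint ranges: [-2.96, 2.96], [-0.89, 2.26], [0.02, 2.5], [-1.34, 4.48], [0, 2.73], [-2.66, 2.66]. Speed limits (rad/s): [2.39, 2.39, 2.79, 3.14, 3.14, 3.14].

INTERFACE

Orientations are given as a rotation vector (axis times angle).
In Python, from plant import read_state, eyes, workorder gives the robot as it stands. The module is installed in compiled form; this text tells all that it offers.
- The arm moves only by the tool play_rows, never from a script. Its argument "targets" is one flat list of numbers, 4 for each row, row after row: the shift along the tool's x, y, z in cm, then the turn about the tool's z in degrees. In form: [dx, dy, dz, roll, dx, dy, dz, roll, ...]. A call has 1 to 8 rows; each row is the pose to reach, as a shift and turn from the pose commanded when the call began, along the tool's axes at that moment; what a row does not reach only later rows make up. A row lasts 1/12 s, in which the tool goes at most 41.7 mm and 7.16 degrees, less where a joint would pass 70% of its speed; a pose out of reach is approached as far as the arm can. A call with a gripper value outside its range is refused whole. "grip" is the finger opening in cm, from 0 to 9.3, set as the call begins (left out, the last holds). The fingers move at their own pace and stop on an object; "grip_force" is the grip in N (left out, the last holds). Time passes only in rows, so rows that repeat a pose let the fingers close. It gives the time, the measured TCP pose, the force, the opening and the grip force at its end, in the units of the state.
- read_state(): the state, without advancing time (a new reading comes with each control period).
- eyes.read_camera(name): name is "scene" or "top" or "wrist"; returns a dict with "image" (384x512x3 uint8, red, green, blue), "vfov" (degrees; the focal length in pixels is half the picture's height over the tangent of half this angle, whatever the lens; pixels are square), "cx", "cy" (the principal point, pixels), "cam_to_world" (4x4, takes a point from camera to world coordinates); the wrist camera has in their place "T_tool_cam" (4x4, takes a point from camera to tool coordinates, whose origin is the TCP and whose axes are the flange's). Camera axes: x right, y up, looking along -z (the intrinsics and any distortion apply to the point x, -y, -z); pixel columns grow to the right and rows downward; lengths in m; the calibration is good to about 2 mm. A picture is of the moment at which its call begins: read the wrist's pose just before it. There is no depth.
- workorder.close_job(): hands the job in; it is judged then, once.
The state is a dict: "t": time; "q": joint angles; "dq": joint speeds; "joint_torque": joint torques, N m; "tool_pos": TCP position; "orientation": TCP orientation; "force": force on the tool from outside, world axes, zero at the start; "wrist_torque": the same for the moment, N m; "opening": finger opening in m; "gripper_force": force on a finger pad.
Only numpy, scipy, OpenCV 4.12 (cv2) and the standard library are available. Lean on these libraries where they do the work, as an engineer would, in place of code of your own. Each camera call takes 0.05 s, during which the arm holds its last target. There are 200 camera calls.

## Working session

There is one attempt and no reset: what is moved stays moved. The work goes in short steps, Python scripts to look and compute and a tool call to move; the robot and the scene stay as the last step left them, time stands still between calls to the robot, and variables do not carry over. Pictures are saved under pics/ and viewed, at most 10 in all, crops included, and the job is handed in when it is done.

Besides the shell and the picture viewer there is one more tool, called as name(argument=value, ...) on one line, values as JSON. play_rows: Moves the arm, as the interface text tells. Its arguments: {"type":"object","properties":{"targets":{"type":"array"},"grip":{"type":"number"},"grip_force":{"type":"number"}},"required":["targets"]}

```bash
mkdir -p pics; cat > h.py <<'E'
import numpy as np, cv2
from plant import read_state, eyes, workorder
from scipy.spatial.transform import Rotation as R
def cam(name):
    s=read_state(); c=eyes.read_camera(name)
    if 'T_tool_cam' in c:
        T=np.eye(4);T[:3,:3]=R.from_rotvec(s['orientation']).as_matrix();T[:3,3]=s['tool_pos'];c['cam_to_world']=T@c['T_tool_cam']
    return c
def px2w(c,u,v,z):
    f=c['image'].shape[0]/2/np.tan(np.radians(c['vfov'])/2)
    d=np.array([(u-c['cx'])/f,-(v-c['cy'])/f,-1]);T=c['cam_to_world'];d=T[:3,:3]@d;o=T[:3,3]
    return o+d*(z-o[2])/d[2]
def w2px(c,p):
    f=c['image'].shape[0]/2/np.tan(np.radians(c['vfov'])/2)
    T=np.linalg.inv(c['cam_to_world']);q=T[:3,:3]@p+T[:3,3]
    return np.array([c['cx']-f*q[0]/q[2],c['cy']+f*q[1]/q[2]])
E
python3 - <<'E'
from h import *
import pickle
for n in ('top','scene'):
    c=cam(n); pickle.dump(c,open(n+'.pkl','wb'))
    print({k:v for k,v in c.items() if k!='image'})
    cv2.imwrite(f'pics/{n}0.png',cv2.resize(c['image'][:,:,::-1],(800,600),interpolation=cv2.INTER_CUBIC))
print(read_state())
E
```

```text
{'vfov': 47.50903811032263, 'cx': 252.93583518552919, 'cy': 192.78719991031744, 'cam_to_world': array([[-4.27354708e-04,  9.98095295e-01, -6.16895409e-02,
         4.23080366e-01],
       [-9.99924267e-01,  3.32242092e-04,  1.23024357e-02,
         6.19284638e-02],
       [ 1.22994991e-02,  6.16901265e-02,  9.98019564e-01,
         1.51895061e+00],
       [ 0.00000000e+00,  0.00000000e+00,  0.00000000e+00,
         1.00000000e+00]])}
{'vfov': 55.76279536522221, 'cx': 253.96810602711608, 'cy': 192.81608146712117, 'cam_to_world': array([[ 0.81700586, -0.33341978,  0.47046008,  0.9760452 ],
       [ 0.5765759 ,  0.46125603, -0.67439091, -0.63517511],
       [ 0.00785272,  0.82223727,  0.56909069,  0.66728913],
       [ 0.        ,  0.        ,  0.        ,  1.        ]])}
{'t': 0.1, 'q': array([ 1.21253651e+00,  1.31120619e-01,  1.48915254e+00,  2.06473724e-06,
        1.52297621e+00, -8.54088246e-02]), 'dq': array([-0.00148774, -0.00339644, -0.00206571,  0.00033634, -0.00109127,
        0.00057374]), 'joint_torque': array([ 1.24744132e-03, -5.61345434e+01, -4.93095195e+01,  7.70036923e-02,
        2.92164052e-02, -1.18737395e-05]), 'tool_pos': array([0.16149349, 0.5773382 , 0.21768124]), 'orientation': array([-4.27215246e-01, -3.11203829e+00,  2.53757727e-03]), 'force': array([0.55750462, 0.17985733, 0.20530796]), 'wrist_torque': array([0.04923677, 0.04822361, 0.00713125]), 'gripper_force': 0.0, 'opening': 0.09336062774094692}
```

View pics/top0.png

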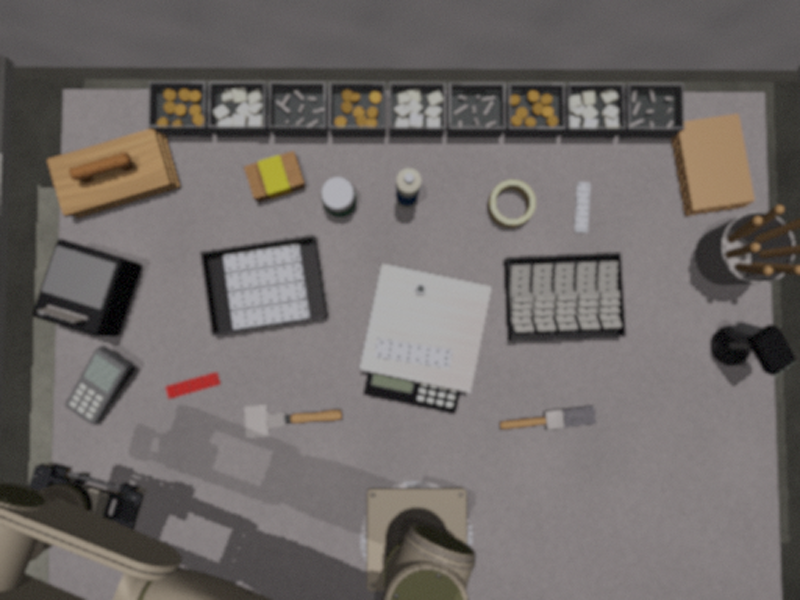

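View pics/scene0.png

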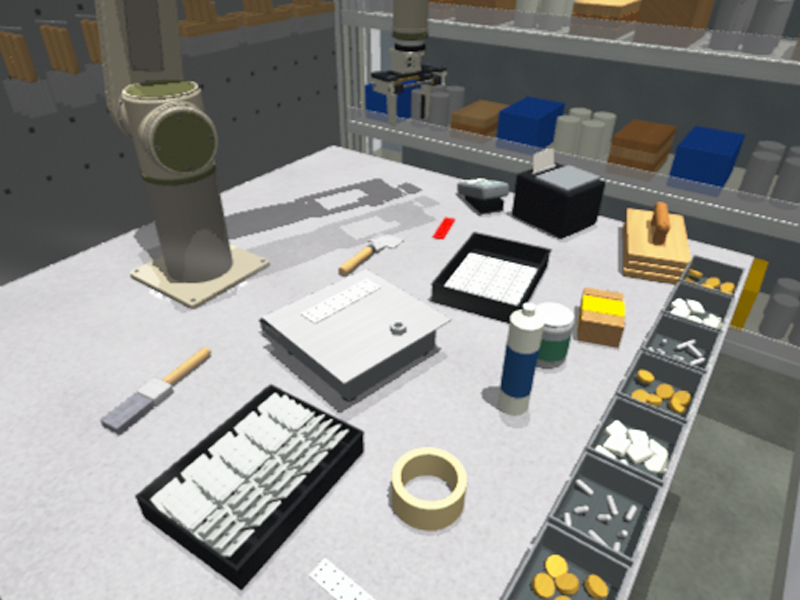

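The top view shows the platter with its corners at about (383,266), (491,286), (470,391) and (361,362), and the plate near its front edge, about (375–452, 340–368). The flat-plate tray is on the left at about (265,286), and the bracket tray is on the right. Next I'll zoom in on the platter.

```bash
python3 - <<'E'
from h import *
import pickle
c=pickle.load(open('top.pkl','rb'));im=c['image'][160:265,125:325,::-1]
cv2.imwrite('pics/crop1.png',cv2.resize(im,None,fx=4,fy=4,interpolation=cv2.INTER_CUBIC))
c=pickle.load(open('scene.pkl','rb'));im=c['image'][140:260,160:360,::-1]
cv2.imwrite('pics/crop2.png',cv2.resize(im,None,fx=4,fy=4,interpolation=cv2.INTER_CUBIC))
E
```

```text
(no output)
```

View pics/crop1.png

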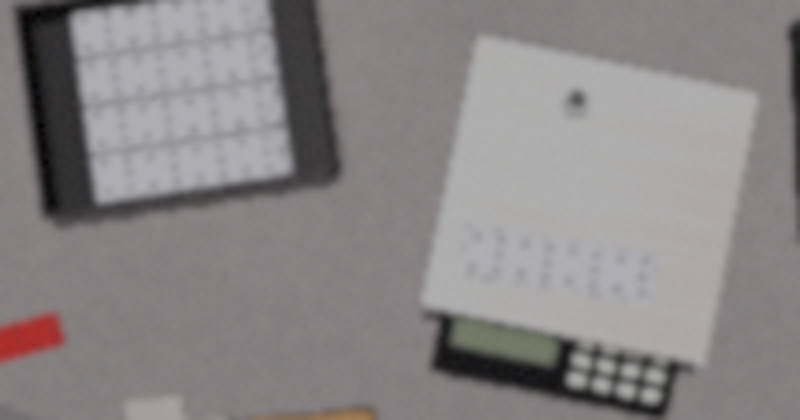

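View pics/crop2.png

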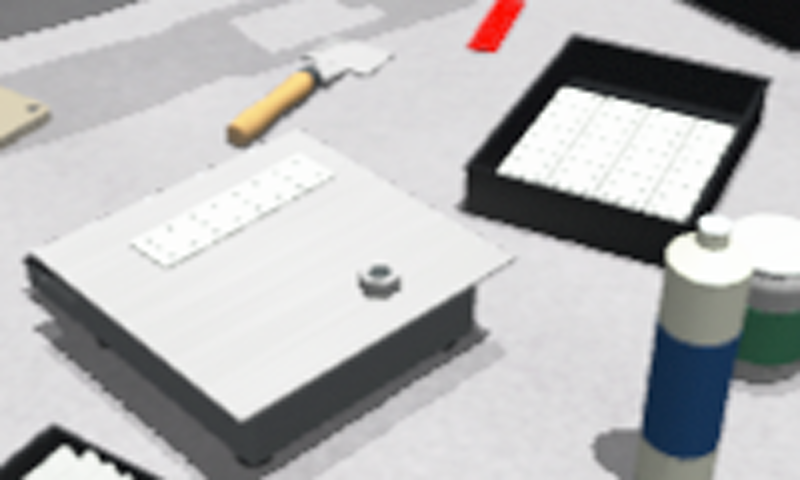

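```bash
python3 - <<'E'
from h import *
import pickle
t=pickle.load(open('top.pkl','rb'));s=pickle.load(open('scene.pkl','rb'))
g=lambda c,pts,o,z:np.array([px2w(c,u/4+o[0],v/4+o[1],z)[:2] for u,v in pts])
def rep(n,P):
    P=np.array(P);print(n,'\n',P.round(4),'mean',P.mean(0).round(4),'sides',np.linalg.norm(P-np.roll(P,-1,0),axis=1).round(4),'ang',[round(float(np.degrees(np.arctan2(*(P[(i+1)%4]-P[i])[::-1]))),1) for i in range(4)])
T=(125,160);S=(160,140)
rep('platter top',g(t,[(478,37),(757,94),(703,364),(423,303)],T,.076))
rep('platter scene',g(s,[(297,130),(515,259),(245,420),(28,258)],S,.076))
rep('plate top',g(t,[(466,226),(658,253),(652,300),(460,277)],T,.0785))
rep('plate scene',g(s,[(131,242),(301,152),(337,174),(170,268)],S,.0785))
rep('tray top',np.array([px2w(t,u*.64,v*.64,.045)[:2] for u,v in [(203,250),(316,238),(326,322),(214,335)]]))
rep('stock scene',g(s,[(563,88),(736,126),(688,220),(497,176)],S,.0115))
rep('stock top',g(t,[(70,10),(268,-8),(295,178),(95,206)],T,.0115))
rep('nut',g(t,[(575,100)]*4,T,.085)[:4])
E
```

```text
platter top 
 [[ 0.5907  0.0722]
 [ 0.5433 -0.1597]
 [ 0.3204 -0.1132]
 [ 0.3705  0.1172]] mean [ 0.4562 -0.0209] sides [0.2367 0.2277 0.2358 0.2247] ang [-101.6, 168.2, 77.7, -11.6]
platter scene 
 [[ 0.3734  0.1203]
 [ 0.5975  0.0744]
 [ 0.5496 -0.1573]
 [ 0.3273 -0.1192]] mean [ 0.462  -0.0204] sides [0.2287 0.2366 0.2256 0.2439] ang [-11.6, -101.7, 170.3, 79.1]
plate top 
 [[ 0.4338  0.0819]
 [ 0.4115 -0.0764]
 [ 0.3729 -0.0712]
 [ 0.3919  0.0868]] mean [0.4025 0.0053] sides [0.1598 0.0389 0.1591 0.0422] ang [-98.0, 172.4, 83.2, -6.7]
plate scene 
 [[ 0.3738 -0.0669]
 [ 0.3979  0.0938]
 [ 0.4381  0.0853]
 [ 0.4156 -0.0735]] mean [0.4064 0.0097] sides [0.1624 0.041  0.1604 0.0423] ang [81.5, -11.9, -98.0, 171.0]
tray top 
 [[0.6254 0.4607]
 [0.652  0.2161]
 [0.4692 0.1933]
 [0.4412 0.434 ]] mean [0.5469 0.326 ] sides [0.246  0.1842 0.2423 0.1861] ang [-83.8, -172.9, 96.6, 8.3]
stock scene 
 [[0.4582 0.4018]
 [0.6128 0.4322]
 [0.6406 0.2764]
 [0.4853 0.2421]] mean [0.5492 0.3381] sides [0.1576 0.1583 0.159  0.162 ] ang [11.1, -79.9, -167.5, 99.6]
stock top 
 [[0.6213 0.4261]
 [0.6372 0.255 ]
 [0.4757 0.2304]
 [0.4516 0.4021]] mean [0.5465 0.3284] sides [0.1719 0.1634 0.1734 0.1714] ang [-84.7, -171.3, 98.0, 8.1]
nut 
 [[ 0.5375 -0.0079]
 [ 0.5375 -0.0079]
 [ 0.5375 -0.0079]
 [ 0.5375 -0.0079]] mean [ 0.5375 -0.0079] sides [0. 0. 0. 0.] ang [0.0, 0.0, 0.0, 0.0]
```

```bash
cat >> h.py <<'E'
def shift(x,y,z,yaw,s=None):
    "cm in tool axes and roll deg to reach world TCP with tool y at yaw deg"
    s=s or read_state();M=R.from_rotvec(s['orientation']).as_matrix()
    d=M.T@(np.array([x,y,z])-s['tool_pos'])*100
    cur=np.degrees(np.arctan2(M[1,1],M[0,1]));return d.round(2),round((cur-yaw+180)%360-180,1)
E
python3 - <<'E'
from h import *
print(shift(.42,.25,.2,33),shift(.401,-.013,.13,-8))
E
```

```text
(array([-33.72, -24.55,   1.8 ]), np.float64(41.4)) (array([-38.97, -50.38,   8.85]), np.float64(82.4))
```

play_rows(targets=[-4, -3, 0.2, 7, -8, -6, 0.4, 14, -12, -9, 0.6, 21, -16, -12, 0.8, 28, -20, -15, 1, 35, -24, -18, 1.2, 41, -28, -21, 1.4, 41, -32, -24, 1.6, 41], grip=0)

```text
t: 0.77
tool_pos: [0.3649, 0.3117, 0.205]
orientation: [-1.491, -2.765, 0.0]
force: [0.9, 0.7, 0.6]
opening: 0.0445
gripper_force: 0.0
```

```bash
python3 - <<'E'
from h import *
s=read_state();print(s['t'],s['tool_pos'],s['q'],s['opening'],shift(.401,-.013,.13,-8))
E
```

```text
0.7667 [0.3649277  0.31170697 0.2049723 ] [ 5.99998827e-01 -1.93166821e-01  1.82985758e+00  2.58734724e-05
  1.50515823e+00  1.80306746e-02] 0.0445117946502645 (array([-29.11, -14.83,   7.5 ]), np.float64(41.3))
```

play_rows(targets=[-3.5, -1.7, 0.8, 7, -7, -3.4, 1.6, 14, -10.5, -5.1, 2.4, 21, -14, -6.8, 3.2, 28, -17.5, -8.5, 4, 35, -21, -10.2, 4.8, 41, -24.5, -11.9, 5.6, 41, -25, -12, 5.6, 41])

```text
t: 1.43
tool_pos: [0.4007, 0.0336, 0.1475]
orientation: [2.37, 2.062, -0.005]
force: [0.1, 0.2, -0.1]
opening: 0.0003
gripper_force: 0.0
```

play_rows(targets=[0, 0, 0, 0, 0, 0, 0, 0])

```text
t: 1.6
tool_pos: [0.4016, 0.039, 0.1493]
orientation: [-2.365, -2.067, -0.0]
force: [-0.5, 0.7, 0.3]
opening: 0.0003
gripper_force: 0.0
```

```bash
python3 - <<'E'
from h import *
s=read_state();print(s['t'],s['tool_pos'],s['q'],s['opening'],shift(.401,-.013,.13,-8))
c=cam('wrist');import pickle;pickle.dump(c,open('wrist.pkl','wb'))
cv2.imwrite('pics/w0.png',cv2.resize(c['image'][:,:,::-1],(800,600)))
print(w2px(c,s['tool_pos'])/.64,w2px(c,np.array([.401,-.013,.0785]))/.64,w2px(c,np.array([.404,.007,.0785]))/.64)
E
```

```text
1.6 [0.40158716 0.03901309 0.14927887] [-3.09649482e-02 -3.90268911e-01  2.09086306e+00  6.07879680e-04
  1.44143721e+00  1.03495950e-01] 0.00026802948366653773 (array([-5.16,  0.64,  1.92]), np.float64(0.3))
[400.63281065 366.0938917 ] [411.24345983 396.55298532] [411.94940957 366.0450372 ]
```

View pics/w0.png

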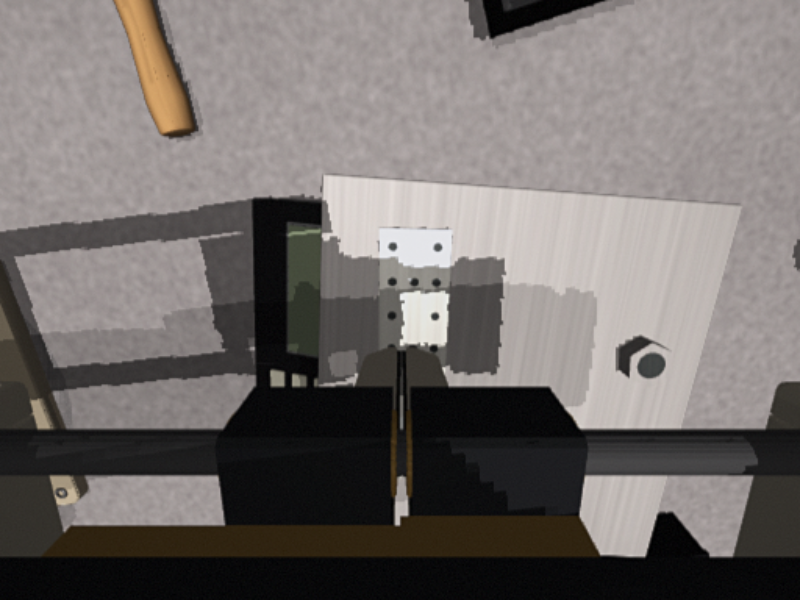

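The wrist view shows the plate's far end at (379,228) and (453,230), with the plate running straight down the picture under the fingers. I'll check this against the earlier estimate.

```bash
python3 - <<'E'
from h import *
import pickle
c=pickle.load(open('wrist.pkl','rb'))
P=[px2w(c,u*.64,v*.64,z)[:2].round(4) for u,v,z in [(379,228,.0785),(453,230,.0785),(379,300,.0785),(322,175,.076),(740,206,.076),(414,282,.0785)]]
print(P,(P[0]+P[1])/2,np.linalg.norm(P[0]-P[1]),np.linalg.norm(P[3]-P[4]),np.degrees(np.arctan2(*(P[4]-P[3])[::-1])))
E
```

```text
[array([0.3965, 0.0907]), array([0.4366, 0.0842]), array([0.3905, 0.0502]), array([0.3702, 0.1224]), array([0.5936, 0.0758]), array([0.4117, 0.058 ])] [0.41655 0.08745] 0.04062339227587964 0.22820850115628913 -11.782626702306981
```

play_rows(targets=[-2.6, 0.3, 1.5, 0, -5.1, 0.6, 3, 0, -5.1, 0.6, 5, 0.5, -5.1, 0.6, 5.8, 0.5, -5.1, 0.6, 6.2, 0.5, -5.1, 0.6, 6.2, 0.5, -5.1, 0.6, 6.2, 0.5])

```text
t: 2.23
tool_pos: [0.4013, -0.0114, 0.088]
orientation: [2.371, 2.061, 0.001]
force: [-0.1, -0.2, 0.7]
opening: 0.0003
gripper_force: 0.0
```

play_rows(targets=[0, 0, 0.3, 0, 0, 0, 0.6, 0, 0, 0, 0.8, 0, 0, 0, 0.8, 0, 0, 0, 0.8, 0])

```text
t: 2.65
tool_pos: [0.4008, -0.0125, 0.0793]
orientation: [-2.373, -2.058, 0.0]
force: [1.2, -0.5, -0.7]
opening: 0.0003
gripper_force: 0.0
```

Almost in contact. I'll press down in small steps.

play_rows(targets=[0, 0, 0.1, 0, 0, 0, 0.2, 0, 0, 0, 0.2, 0, 0, 0, 0.2, 0])

```text
t: 2.98
tool_pos: [0.4017, -0.0127, 0.0787]
orientation: [2.373, 2.057, 0.002]
force: [-4.3, 1.1, 11.0]
opening: 0.0005
gripper_force: 5.5
```

play_rows(targets=[0.5, 0, 0, 0, 1.2, 0, 0, 0, 2, 0, 0, 0, 2.8, 0, 0, 0, 3.6, 0, 0, 0, 4.2, 0, 0, 0, 4.5, 0, 0, 0, 4.5, 0, 0, 0])

```text
t: 3.65
tool_pos: [0.4087, 0.0323, 0.0787]
orientation: [2.371, 2.057, 0.003]
force: [-0.4, 1.1, 7.3]
opening: 0.0006
gripper_force: 3.5
```

```bash
python3 - <<'E'
from h import *
import pickle
c=cam('wrist');pickle.dump(c,open('wrist.pkl','wb'))
cv2.imwrite('pics/w1.png',cv2.resize(c['image'][:,:,::-1],(800,600)))
E
```

```text
(no output)
```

View pics/w1.png

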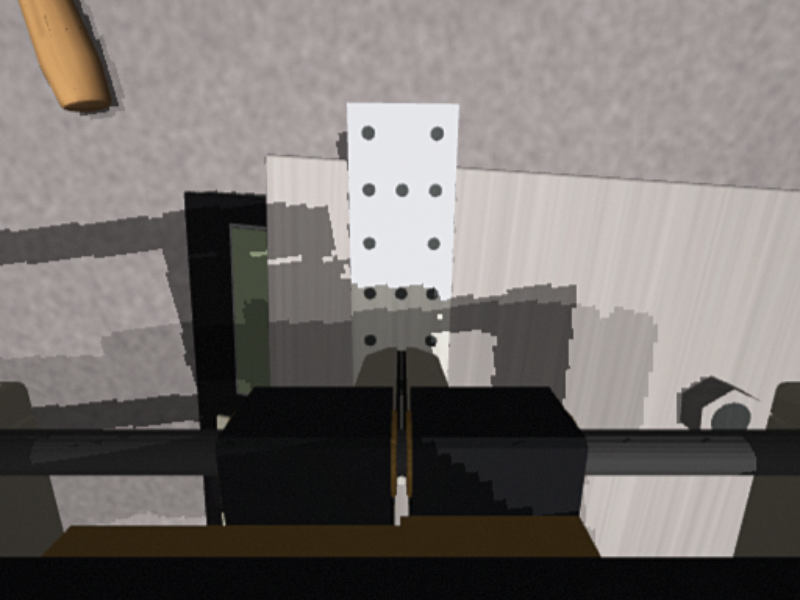

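The plate follows the fingers. Its end is at (347–458,103), already past the platter edge at about y=162. I'll slide it another 3 cm.

play_rows(targets=[0.5, 0, 0.03, 0, 1.2, 0, 0.05, 0, 2, 0, 0.05, 0, 2.6, 0, 0.05, 0, 3, 0, 0.05, 0, 3, 0, 0.05, 0, 3, 0, 0.05, 0])

```text
t: 4.28
tool_pos: [0.4135, 0.062, 0.0788]
orientation: [2.371, 2.057, 0.005]
force: [0.5, 1.4, 9.3]
opening: 0.0003
gripper_force: 4.7
```

play_rows(targets=[0, 0, -0.5, 0, 0, 0, -2, 0, 0, 0, -4, 0, 0, 0, -6, 0, 0, 0, -6, 0, 0, 0, -6, 0])

```text
t: 4.78
tool_pos: [0.4124, 0.0616, 0.138]
orientation: [2.372, 2.057, 0.003]
force: [-0.5, 0.4, -0.2]
opening: 0.0001
gripper_force: 0.0
```

```bash
python3 - <<'E'
from h import *
import pickle
c=cam('wrist');pickle.dump(c,open('wrist.pkl','wb'))
cv2.imwrite('pics/w2.png',cv2.resize(c['image'][:,:,::-1],(800,600)))
E
```

```text
(no output)
```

View pics/w2.png

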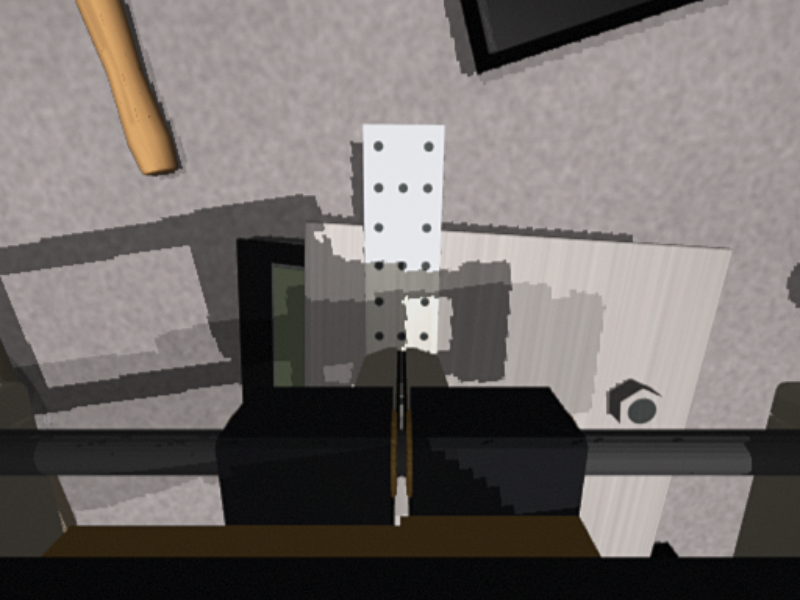

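The plate's end is at (363,124) and (445,126), and it crosses the platter edge at about (365,225) and (441,231). Next I'll work out the grasp pose.

```bash
python3 - <<'E'
from h import *
import pickle
c=pickle.load(open('wrist.pkl','rb'))
P=[px2w(c,u*.64,v*.64,z)[:2] for u,v,z in [(363,124,.0785),(445,126,.0785),(365,225,.076),(441,231,.076),(440,245,.0785),(365,245,.0785)]]
e=(P[0]+P[1])/2;m=(P[4]+P[5])/2;a=e-m;ang=np.degrees(np.arctan2(a[1],a[0]));a/=np.linalg.norm(a)
ed=(P[2]+P[3])/2
print(np.round(P,4),'end',e,'ang',ang,'overhang',(e-ed)@a,'width',np.linalg.norm(P[0]-P[1]))
g=ed+a*.019+0; print('grasp',g,'centre',e-.08*a,'grasp from centre',(g-e)@a+.08)
print(shift(*g,.138,ang-90),shift(*g,.067,ang-90))
E
```

```text
[[0.4087 0.1654]
 [0.4485 0.1588]
 [0.4014 0.1167]
 [0.4407 0.1079]
 [0.4392 0.101 ]
 [0.4    0.1066]] end [0.42858802 0.16209317] ang 81.19743327745427 overhang 0.05031855992881714 width 0.040280059502840596
grasp [0.4239994  0.13111189] centre [0.41634561 0.08303545] grasp from centre 0.048681440071182865
(array([ 7.06,  0.25, -0.13]), np.float64(0.7)) (array([7.06, 0.25, 6.97]), np.float64(0.7))
```

play_rows(targets=[3.5, 0.1, -0.1, 0.7, 7, 0.25, -0.1, 0.7, 7, 0.25, -0.1, 0.7, 7, 0.25, 0, 0.7, 7, 0.25, 0, 0.7, 7, 0.25, 1, 0.7, 7, 0.25, 2, 0.7, 7, 0.25, 2, 0.7], grip=8, grip_force=40)

```text
t: 5.5
tool_pos: [0.422, 0.1295, 0.1136]
orientation: [-2.386, -2.041, 0.006]
force: [-0.2, -0.2, -0.9]
opening: 0.0491
gripper_force: 0.0
```

play_rows(targets=[0, 0, 2, 0, 0, 0, 4, 0, 0, 0, 5, 0, 0, 0, 5, 0, 0, 0, 5, 0])

```text
t: 5.92
tool_pos: [0.4232, 0.1302, 0.0664]
orientation: [-2.386, -2.043, 0.003]
force: [0.7, 0.1, 1.2]
opening: 0.0789
gripper_force: 0.0
```

```bash
python3 - <<'E'
from h import *
s=read_state();print(s['t'],s['tool_pos'],s['opening'],shift(.424,.131,.067,-8.8))
E
```

```text
5.9167 [0.4231745  0.13022718 0.06638379] 0.07892838761209592 (array([ 0.09,  0.07, -0.06]), np.float64(-0.1))
```

play_rows(targets=[0, 0, 0, 0, 0, 0, 0, 0, 0, 0, 0, 0, 0, 0, 0, 0, 0, 0, 0, 0, 0, 0, 0, 0, 0, 0, 0, 0, 0, 0, 0, 0], grip=2, grip_force=50)

```text
t: 6.58
tool_pos: [0.4239, 0.1307, 0.067]
orientation: [2.386, 2.044, 0.0]
force: [-0.4, 1.0, 1.0]
opening: 0.0382
gripper_force: 50.0
```

```bash
python3 - <<'E'
from h import *
s=read_state();print(s['t'],s['tool_pos'],s['opening'],s['gripper_force'],s['force'])
E
```

```text
6.5833 [0.42394672 0.13067092 0.0669827 ] 0.038197098202033694 50.00094294548035 [-0.43576165  1.03328962  0.95125381]
```

play_rows(targets=[0, 0, -0.5, 0, 0, 0, -1.5, 0, 0, 0, -3, 0, 0, 0, -5, 0, 0, 0, -7, 0, 0, 0, -8, 0, 0, 0, -8, 0, 0, 0, -8, 0])

```text
t: 7.25
tool_pos: [0.4243, 0.1307, 0.1473]
orientation: [2.385, 2.043, 0.002]
force: [1.0, -0.1, -2.6]
opening: 0.0381
gripper_force: 50.0
```

```bash
python3 - <<'E'
from h import *
import pickle
s=read_state();print(s['t'],s['tool_pos'],s['opening'],s['gripper_force'],s['force'],s['wrist_torque'])
c=cam('scene');im=c['image'][40:240,100:366,::-1]
cv2.imwrite('pics/s1.png',cv2.resize(im,(798,600),interpolation=cv2.INTER_CUBIC))
E
```

```text
7.25 [0.42428198 0.13072893 0.14726484] 0.03810848320964174 49.998573660850525 [ 1.04111515 -0.10477485 -2.56340705] [0.0171441  0.08243762 0.00937466]
```

View pics/s1.png

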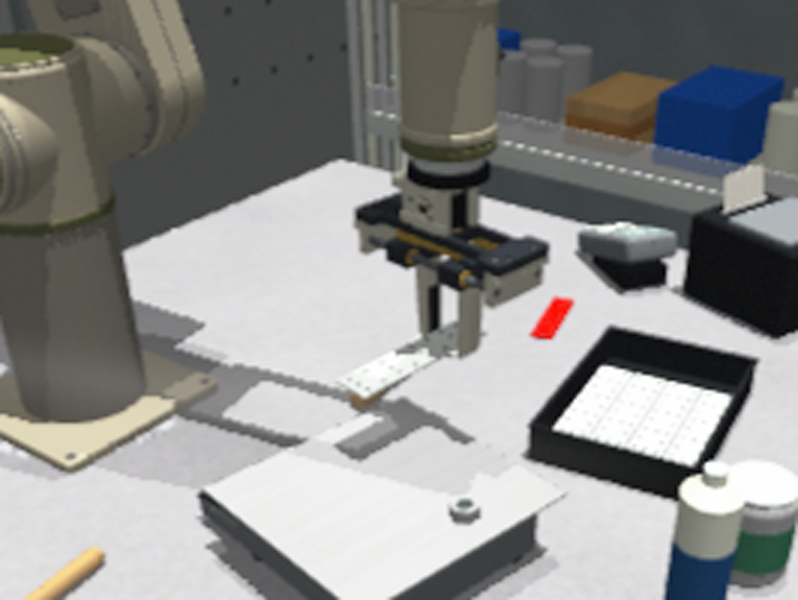

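```bash
python3 - <<'E'
from h import *
print(shift(.541,.378,.147,8))
E
```

```text
(array([26.25,  7.81, -0.09]), np.float64(-16.8))
```

play_rows(targets=[1.5, 0.4, 0, -2, 4.5, 1.3, 0, -4, 8, 2.4, 0, -7, 11.5, 3.4, 0, -10, 15, 4.5, 0, -12, 18.5, 5.5, 0, -14, 21.5, 6.4, 0, -16, 24, 7.1, 0, -16.8])

```text
t: 7.97
tool_pos: [0.5303, 0.3585, 0.1441]
orientation: [-2.058, -2.372, 0.005]
force: [0.4, -1.5, -0.6]
opening: 0.0382
gripper_force: 50.0
```

play_rows(targets=[1.2, 0.3, 0, 0, 1.8, 0.5, 0, 0, 2.1, 0.6, 0, 0, 2.1, 0.6, 0, 0])

```text
t: 8.3
tool_pos: [0.5331, 0.3782, 0.1454]
orientation: [-2.061, -2.37, 0.003]
force: [0.7, -1.0, -1.9]
opening: 0.0381
gripper_force: 50.0
```

```bash
python3 - <<'E'
from h import *
s=read_state();print(s['t'],s['opening'],s['gripper_force'],s['wrist_torque'],shift(.541,.378,.03,8))
c=cam('scene');im=c['image'][60:240,180:420,::-1]
cv2.imwrite('pics/s2.png',cv2.resize(im,(800,600),interpolation=cv2.INTER_CUBIC))
E
```

```text
8.3 0.03813209371249549 49.9985933303833 [-0.05866597  0.02581945 -0.00681803] (array([-0.12,  0.8 , 11.54]), np.float64(-0.0))
```

View pics/s2.png

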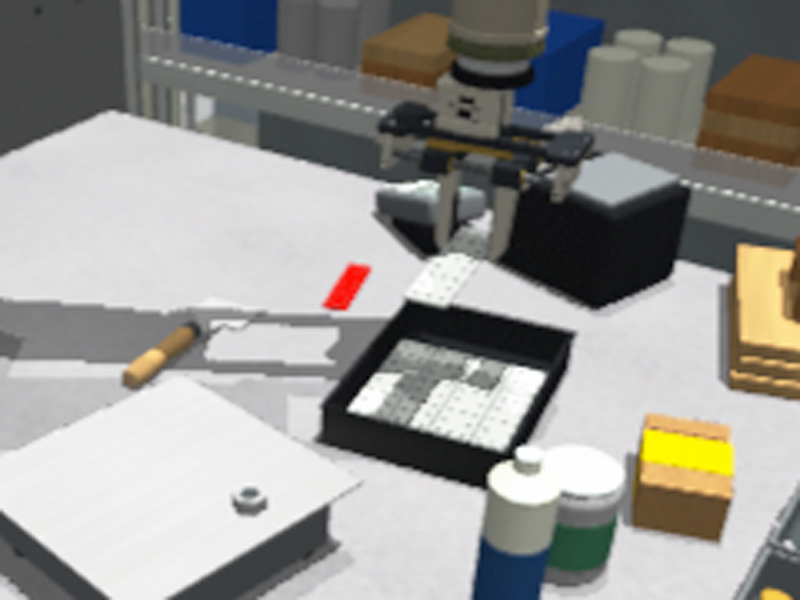

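The plate is held above the tray and close to level. Lowering it now.

play_rows(targets=[0, 0.4, 1, 0, 0, 0.8, 3, 0, 0, 0.8, 5.5, 0, 0, 0.8, 8, 0, 0, 0.8, 10, 0, 0, 0.8, 11, 0, 0, 0.8, 11, 0, 0, 0.8, 11, 0])

```text
t: 9.02
tool_pos: [0.5417, 0.3789, 0.0366]
orientation: [-2.062, -2.37, 0.001]
force: [0.3, 1.6, -0.7]
opening: 0.0379
gripper_force: 50.0
```

play_rows(targets=[0, 0, 0.4, 0, 0, 0, 0.8, 0, 0, 0, 1.2, 0, 0, 0, 1.5, 0, 0, 0, 1.5, 0, 0, 0, 1.5, 0])

```text
t: 9.52
tool_pos: [0.5416, 0.3796, 0.0216]
orientation: [-2.062, -2.37, 0.001]
force: [0.0, 0.0, -2.0]
opening: 0.0381
gripper_force: 50.0
```

play_rows(targets=[0, 0, 0.3, 0, 0, 0, 0.6, 0, 0, 0, 0.7, 0, 0, 0, 0.7, 0, 0, 0, 0.7, 0])

```text
t: 9.93
tool_pos: [0.5416, 0.3796, 0.0146]
orientation: [-2.062, -2.37, 0.001]
force: [-0.6, -0.1, -0.9]
opening: 0.0381
gripper_force: 50.0
```

play_rows(targets=[0, 0, 0, 0, 0, 0, 0, 0, 0, 0, 0, 0, 0, 0, 0, 0, 0, 0, 0, 0, 0, 0, 0, 0, 0, 0, 0, 0, 0, 0, 0, 0], grip=6.5)

```text
t: 10.6
tool_pos: [0.5418, 0.3797, 0.0148]
orientation: [2.062, 2.37, 0.0]
force: [0.9, -0.2, 0.3]
opening: 0.0651
gripper_force: 0.0
```

play_rows(targets=[0, 0, -1, 0, 0, 0, -3, 0, 0, 0, -6, 0, 0, 0, -10, 0, 0, 0, -14, 0, 0, 0, -16, 0, 0, 0, -16, 0, 0, 0, -16, 0])

```text
t: 11.27
tool_pos: [0.5431, 0.3804, 0.1781]
orientation: [2.061, 2.369, 0.008]
force: [-0.4, -0.1, -1.3]
opening: 0.065
gripper_force: 0.0
```

```bash
python3 - <<'E'
from h import *
s=read_state();print(s['t'],s['opening'],s['tool_pos'],s['force'])
c=cam('scene');im=c['image'][120:240,200:360,::-1]
cv2.imwrite('pics/s3.png',cv2.resize(im,(800,600),interpolation=cv2.INTER_CUBIC))
E
```

```text
11.2667 0.06497874802132686 [0.54307554 0.38040843 0.17809829] [-0.35731774 -0.11965699 -1.32727434]
```

View pics/s3.png

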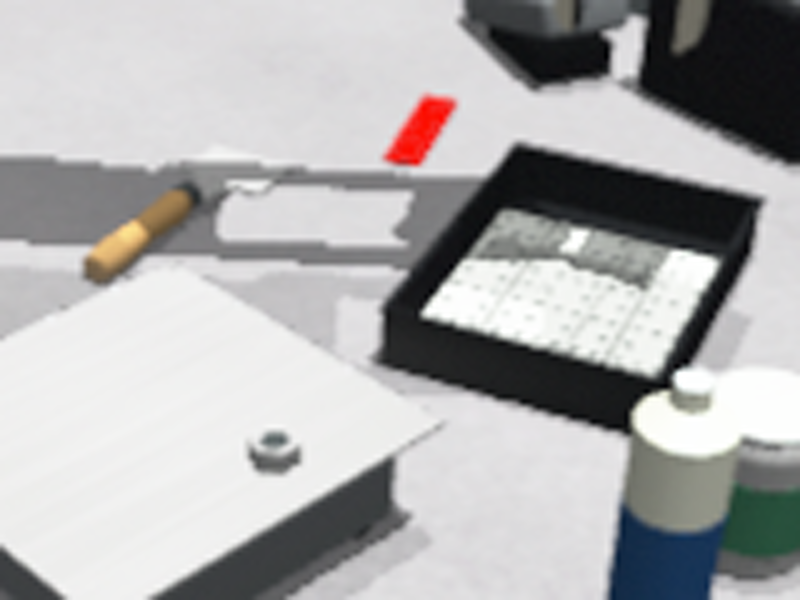

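The plate lies flat on the stock in the tray (around (580,290)), the platter holds only the nut, and the gripper is clear.

```bash
python3 -c "
from plant import workorder
print(workorder.close_job())"
```

```text
the job is handed in; nothing more can be done
None
```

The plate was slid out over the platter's edge, lifted clear, and laid flat in the stock tray; the job was handed in at about 11 s of the 51 s allowed, but the hand-in returned no verdict.

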